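# Chuck a terracotta saucer for painting

### The arm

A 7-joint arm with a two-finger parallel gripper is mounted at the origin on the work surface. World frame = base frame: x ahead of the robot, y to its left, z up, the work surface at z = 0. Lengths are in mm, angles in degrees, forces in N, time in s.
With the tool pointing down it reaches from about 400 to 850 mm from the base axis. Payload 4.4 kg.
Tool frame: the origin (TCP) lies between the finger pads; the fingertips stand 22 mm ahead of it and the grasp point (between the pads) lies 3 mm ahead of it; z points along the fingers, y is the line along which they close (so a half turn about z gives the same grasp; the last joint's range is limited). The gripper opens to 94 mm and grips with 3 to 60 N. Pads are 16 mm wide; open, the fingers measure 119 mm over their backs; the gripper's body (75 mm by 177 mm) begins 78 mm behind the grasp point.
Start: joints at [59.886, 36.005, 2.206, 86.941, -1.547, 57.084, -1.146], TCP at [288.478, -582.493, 227.478] pointing down, gripper open.
Joint ranges: [-175.42, 175.42], [-21.48, 121.26], [-71.46, 75.88], [10.55, 141.38], [-63.04, 243.04], [13.31, 113.54], [-168.57, 168.57]. Speed limits (degrees/s): [147.25, 147.25, 180, 180, 180, 180, 180].

### API

Orientations are given as a 3x3 rotation matrix whose columns are the frame's x, y, z axes.
In Python, from station import read_state, capture, hand_in gives the robot as it stands.
- The arm moves only by the tool move_arm, never from a script. Its argument "moves" is a list of rows, each an object of numbers: "ax", "ay", "az": the turn, a rotation vector about the tool's x, y, z in degrees; "x", "y", "z": the shift along the tool's x, y, z in cm; "hand": the finger opening in cm, from 0 to 9.4. A call has 1 to 8 rows; each row shifts and turns the commanded pose from where the row before left it, along the tool's axes as they then stand; what a row does not reach is not made up. A row lasts 1/8 s, in which the tool goes at most 62.5 mm and 10.7 degrees, less where a joint would pass 70% of its speed; a pose out of reach is approached as far as the arm can. A call is refused whole if a number of a shift passes 6.25 or a number of a turn 10.7, either way. A call with a gripper value outside its range is refused whole. The fingers move at their own pace and stop on an object; "squeeze" is the grip in N (left out, the last holds). Time passes only in rows, so rows that do not move let the fingers close. It gives the time, the measured TCP pose, the force, the opening and the grip force at its end, in the units of the state.
- read_state(): the state, without advancing time (a new reading comes with each control period).
- capture(name): name is "side" or "top" or "wrist"; returns a dict with "pixels" (384x512x3 uint8, red, green, blue), "z_map" (384x512 float32, mm along the optical axis (not along the pixel's ray), 0 where there is no reading), "fx", "fy", "cx", "cy" (pixels), "k1" (the pictures are not rectified: a ray, as slopes to the right and down, at radius r is drawn at 1 + k1 r^2 times it, then the intrinsics apply), "R" (3x3) and "t" (3): a world point X has camera coordinates R X + t. Camera axes: x right, y down, z forward; pixel columns grow to the right and rows downward; lengths in mm; the calibration is good to about 2 mm. A picture is of the moment at which its call begins.
- hand_in(): hands the job in; it is judged then, once.
The state is a dict: "time_s": time; "joint_pos": joint angles; "dq": joint speeds; "tau": joint torques, N m; "tcp_pos": TCP position; "tcp_rot": TCP orientation; "wrist_force": force on the tool from outside, world axes, zero at the start; "moment": the same for the moment, N m; "gripper_width": finger opening in mm; "grip_force": force on a finger pad.
Only numpy, scipy, OpenCV 4.12 (cv2) and the standard library are available. Lean on these libraries where they do the work, as an engineer would, in place of code of your own. Each camera call takes 0.05 s, during which the arm holds its last target. There are 200 camera calls.

### The job

The terracotta saucer has to be held for painting. Without lifting it, slide it along the metal bed in between the three open jaws of the chuck, then swing the red-knobbed lever of the chuck's sleeve clockwise (seen from above) until all three jaws grip the saucer firmly and centrally, and let go. Do not disturb the other things on the shelf.

Things in the scene. Friction and masses are not known exactly. Their poses are not given: they have to be found in the camera images.
- fixture: fixed self-centring chuck with bed. Round aluminium face 200 across, top 40 above the shelf, continued flush by a bed 150 wide out to y = +285 (no lips). Origin on the shelf under the chuck axis; z up, y from the axis out along the bed. Jaws at 30, 150 and 270 degrees from its x axis (three steel blocks, 22 tall): the way in from the bed is the gap between the first two
- chuck_center (a point): point on the chuck axis at the face, 40 above the shelf, where the saucer's origin belongs
- saucer: terracotta saucer, loose on the bed: outside diameter 80 (72 at the foot), height 22, open on top, upright rim 8 thick (inside diameter 64), inner floor 7 above its underside; 0.2 kg. Origin at the centre of its underside, z up
- sleeve (a joint): angle of the chuck sleeve: 0 fully open, grows clockwise seen from above, 1.25 at the stop. Moves the three jaws inwards 25 mm per rad; they touch the saucer at about 1.0, grip it firmly from about 1.1 to the stop. Stiff (about 8 N at the knob, 14 N near the stop), stays where it is left
- lever_knob (a point): centre of the top of the red upright knob (22 diameter, from 22 to 87 above the shelf) on the sleeve's lever, 135 from the chuck axis; swings about that axis from -54 degrees (sleeve 0) to -126 degrees (sleeve 1.25) in the fixture frame, outside the chuck face; lever bar below it 22 wide, its top 23 above the shelf
- jaw0: black rubber tip (18 wide, 2.5 to 18.5 above the bed, sprung 9 mm) of a steel jaw; gripping face 65 from the chuck axis at sleeve 0, 25 nearer per rad. Origin at point chuck_center at sleeve 0, moves with the jaw (so it does not lie at the tip); direction of the jaw from the axis in the fixture frame: 30 degrees
- jaw1: black rubber tip (18 wide, 2.5 to 18.5 above the bed, sprung 9 mm) of a steel jaw; gripping face 65 from the chuck axis at sleeve 0, 25 nearer per rad. Origin at point chuck_center at sleeve 0, moves with the jaw (so it does not lie at the tip); direction of the jaw from the axis in the fixture frame: 150 degrees
- jaw2: black rubber tip (18 wide, 2.5 to 18.5 above the bed, sprung 9 mm) of a steel jaw; gripping face 65 from the chuck axis at sleeve 0, 25 nearer per rad. Origin at point chuck_center at sleeve 0, moves with the jaw (so it does not lie at the tip); direction of the jaw from the axis in the fixture frame: 270 degrees (the back)
- pail: empty blue plastic pail, 200 across, 200 tall, origin under its centre; bystander
- planter: white ceramic planter with a plant, 130 across, about 165 tall, origin under its centre; bystander
- fork: plastic-handled hand fork lying flat, 250 long, its own x runs to the tines; bystander
- clip: orange spring clip lying flat, 75 long, 20 tall; bystander
- brush: paint brush lying flat; bystander
- tin: yellow paint tin, 66 across, 75 tall, origin under its centre; bystander
Things that resemble listed ones, but are neither listed nor needed, are in the scene too. What is meant by the saucer is not green, pink or white, and is the smaller of those in its own colour.

How it is judged (in metres and radians):
On the way, in this order (a step that is already met when the one before it is completed fails the run):
1. the saucer lies between the jaws, on the bed, within 20 mm of the chuck axis (horizontal distance between saucer and chuck_center below 0.02 m and z of saucer in the frame of fixture between 0.035 and 0.045 m), for 0.2 s.
2. all three jaws press the saucer (contact force between each of jaw0, jaw1, jaw2 and saucer above 2 N and value of joint sleeve above 1.08 rad), for 0.2 s.
At the end, for the whole second after the job is handed in: The saucer lies flat on the chuck face (within 5 mm of bed height, tilt under 0.08 rad) within 6 mm of the chuck axis, at rest; each of the three jaws presses it with more than 2 N, and the sleeve is still turned past 1.08 rad (all of step 2 and horizontal distance between saucer and chuck_center below 0.006 m and angle between saucer's own z axis and vertical below 0.08 rad and z of saucer in the frame of fixture between 0.035 and 0.045 m and linear speed of saucer below 0.01 m/s and velocity of joint sleeve below 0.05 rad/s); the robot touches nothing.
It fails at once if the saucer is lifted more than 15 mm off the bed (z of saucer in the frame of fixture above 0.055 m).
It fails at once if the pail, planter, fork, clip, brush or tin is moved more than 30 mm (distance of any of pail, planter, fork, clip, brush, tin from where it was at the start of the episode above 0.03 m).
It also fails if it takes over 48 s, if anything falls off the work surface, if the arm or the gripper's body presses on something with over 40 N, if the wrist force passes 120 N, or if a joint passes its speed limit or range.

## Working session

There is one attempt and no reset: what is moved stays moved. The work goes in short steps, Python scripts to look and compute and a tool call to move; the robot and the scene stay as the last step left them, time stands still between calls to the robot, and variables do not carry over. Pictures are saved under pics/ and viewed, at most 10 in all, crops included, and the job is handed in when it is done.

Besides the shell and the picture viewer there is one more tool, called after ">>>" as name([rows], argument=value, ...), one row to a line, values as JSON. move_arm: Moves the arm, as the interface text tells. Its arguments: {"type":"object","properties":{"moves":{"type":"array"},"squeeze":{"type":"number"}},"required":["moves"]}

```bash
mkdir -p pics; ls; cat > h.py <<'E'
import numpy as np,cv2,pickle
from station import read_state,capture,hand_in
def grab(n):
    d=capture(n); pickle.dump(d,open(n+'.pkl','wb')); return d
def ray(d,u,v):
    K=np.array([[d['fx'],0,d['cx']],[0,d['fy'],d['cy']],[0,0,1]])
    p=cv2.undistortPoints(np.array([[[u,v]]],float),K,np.array([d['k1'],0,0,0,0.]))[0,0]
    R=np.array(d['R']);t=np.array(d['t'])
    return -R.T@t, R.T@np.array([p[0],p[1],1.])
def onz(d,u,v,z):
    o,r=ray(d,u,v); return o+r*(z-o[2])/r[2]
def pt(d,u,v):
    o,r=ray(d,u,v); return o+r*d['z_map'][int(round(v)),int(round(u))]
def rays(d):
    vv,uu=np.mgrid[0:384,0:512]
    K=np.array([[d['fx'],0,d['cx']],[0,d['fy'],d['cy']],[0,0,1]])
    p=cv2.undistortPoints(np.stack([uu,vv],-1).reshape(-1,1,2).astype(float),K,np.array([d['k1'],0,0,0,0.])).reshape(384,512,2)
    c=np.dstack([p,np.ones((384,512))])*d['z_map'][...,None]
    return (c-np.array(d['t']))@np.array(d['R'])   # world points
E
python3 - <<'E'
from h import *
s=read_state();print(s)
ims=[grab(n)['pixels'] for n in('top','side')]
for n,i in zip(('top','side'),ims): cv2.imwrite(f'pics/{n}0.png',cv2.resize(i[...,::-1],(800,600)))
E
```

```text
pics
{'time_s': 0.0, 'joint_pos': array([59.88573127, 36.05724432,  2.20243103, 86.99512193, -1.54864744,
       57.08473276, -1.14489968]), 'dq': array([ 0.04084666, -0.00437349,  0.12154416,  0.20447081, -0.05786113,
       -0.059296  ,  0.11056963]), 'tau': array([-1.36042848e-05, -5.49720418e+01,  1.14355657e+00, -1.86632198e+01,
       -5.21285261e-02,  2.36952421e-02,  1.65812694e-04]), 'tcp_pos': array([ 288.20282864, -581.91463486,  226.577858  ]), 'tcp_rot': array([[ 8.96142461e-01,  4.43765704e-01, -8.29852382e-04],
       [ 4.43766480e-01, -8.96140883e-01,  1.68170293e-03],
       [ 2.61744101e-06, -1.87530608e-03, -9.99998242e-01]]), 'wrist_force': array([-0.49392744,  0.62609236, -0.61063361]), 'moment': array([0.01363896, 0.02386628, 0.03767502]), 'grip_force': 0.0, 'gripper_width': 93.6516407360136}
```

View pics/top0.png

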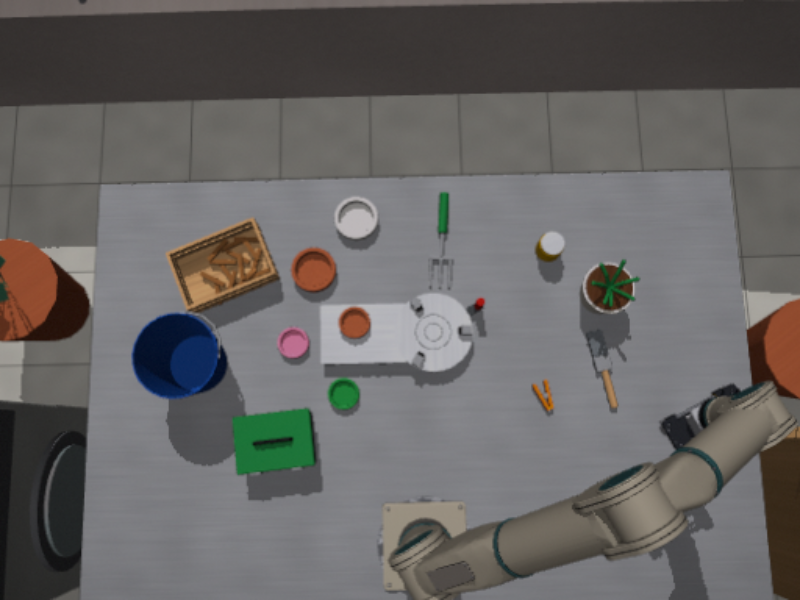

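View pics/side0.png

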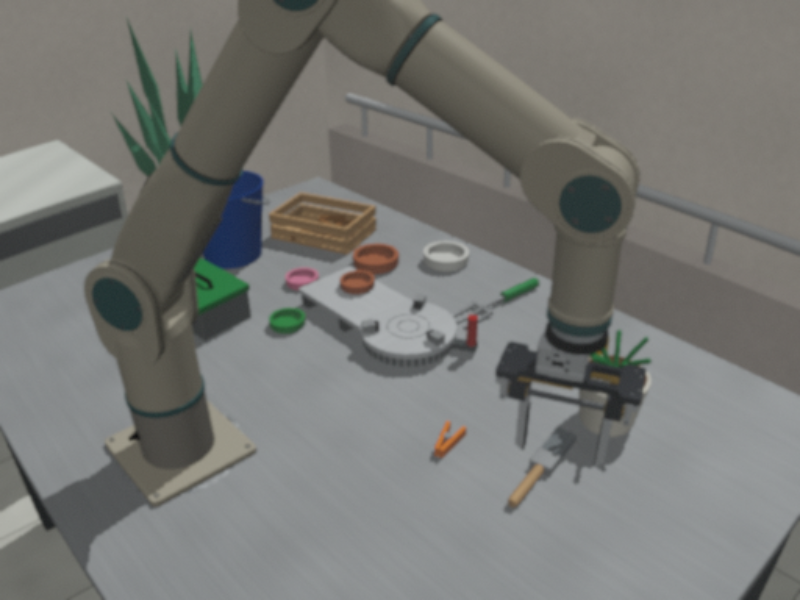

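The two terracotta candidates in the top view are at about (314,270), larger and on the shelf, and (355,322), smaller and on the bed. The smaller one fits the description. The chuck is at about (433,332), the bed runs left, the knob is at (479,303), and the fork tines are just left of and above the knob.

```bash
python3 - <<'E'
from h import *
d=pickle.load(open('top.pkl','rb'));im=d['pixels'];hsv=cv2.cvtColor(im,cv2.COLOR_RGB2HSV)
P=rays(d)
m=((hsv[...,0]<14)&(hsv[...,1]>120)&(hsv[...,2]>50)).astype(np.uint8)
n,l,st,c=cv2.connectedComponentsWithStats(m)
for i in range(1,n):
    if st[i,4]>15:
        u,v=c[i]; q=P[l==i]; q=q[np.isfinite(q).all(1)]
        print(c[i].round(1),st[i],'zmax',np.percentile(q[:,2],[10,50,95]).round(0))
        if st[i,4]>100: 
            cnt=max(cv2.findContours((l==i).astype(np.uint8),0,2)[0],key=len)
            hull=np.array([onz(d,*p[0],62 if c[i][1]>190 else 22)[:2] for p in cnt],np.float32)
            print('  fit',cv2.fitEllipse(hull))
# bed+face points
g=(abs(P[...,2]-40)<6)&(hsv[...,1]<60)
w=P[g];w=w[(w[:,0]>300)&(w[:,0]<850)&(w[:,1]>-250)&(w[:,1]<300)]
vv,uu=np.nonzero(g);print(len(w),np.percentile(w,[1,50,99],axis=0).round(0))
mm=np.zeros((384,512),np.uint8)
gg=g&(P[...,0]>300)&(P[...,0]<850)&(P[...,1]>-250)&(P[...,1]<300)
n,l,st,c=cv2.connectedComponentsWithStats(gg.astype(np.uint8));i=1+np.argmax(st[1:,4]);print(st[i],c[i])
cn=max(cv2.findContours((l==i).astype(np.uint8),0,2)[0],key=len)
W=np.array([onz(d,*p[0],40)[:2] for p in cn]);np.save('cont.npy',W)
print('minrect',cv2.minAreaRect(W.astype(np.float32)))
# knob red
m=((hsv[...,0]<5)|(hsv[...,0]>174))&(hsv[...,1]>170)
n,l,st,c=cv2.connectedComponentsWithStats(m.astype(np.uint8))
for i in range(1,n):
    if st[i,4]>10: print('red',c[i],st[i],onz(d,*c[i],87).round(1))
cr=im[165:260,180:330,::-1];cv2.imwrite('pics/crop.png',cv2.resize(cr,(800,507),interpolation=cv2.INTER_CUBIC))
E
```

```text
[ 16.  184.4] [   0  153   37   65 1883] zmax [-399. -390. -378.]
  fit ((670.8207397460938, 1015.5332641601562), (144.39895629882812, 282.84039306640625), 96.2524642944336)
[153.  153.7] [149 152   9   5  20] zmax [18. 28. 38.]
[200.3 172.2] [187 159  28  28 615] zmax [ 5. 14. 37.]
  fit ((693.6829833984375, 268.4841613769531), (109.79437255859375, 113.10111999511719), 112.38677215576172)
[380.5 182.2] [376 171  11  23 135] zmax [ 95. 103. 111.]
  fit ((635.5043334960938, -459.2156982421875), (37.43104553222656, 83.30008697509766), 79.21492004394531)
[390.9 172.5] [388 170   7   8  32] zmax [ 96. 101. 109.]
[398.1 176.4] [395 173   8   7  27] zmax [ 96. 102. 111.]
[139.2 180.9] [137 179   6   5  16] zmax [21. 29. 35.]
[401.5 184.2] [397 182   8   6  28] zmax [ 96. 101. 107.]
[397.5 191.7] [394 188   8   8  27] zmax [ 96. 102. 108.]
[306.6 193.5] [304 191   6   7  28] zmax [59. 89. 95.]
[384.6 195.1] [382 193   6   5  17] zmax [ 95. 101. 110.]
[499.5 220.6] [ 478  192   34   63 1273] zmax [-448. -393. -380.]
  fit ((529.801025390625, -624.4578857421875), (226.4727020263672, 438.7455749511719), 0.0)
[226.5 206. ] [217 197  20  19 302] zmax [42. 50. 66.]
  fit ((546.3262939453125, 161.44720458984375), (72.42800903320312, 76.10557556152344), 102.45474243164062)
2747 [[ 428. -121.   34.]
 [ 513.   40.   40.]
 [ 802.  246.   46.]]
[ 205  188   97   50 2694] [255.35077951 213.68968077]
minrect ((522.1718139648438, 59.31788635253906), (380.046875, 194.8111572265625), 88.61892700195312)
red [306.48275862 193.89655172] [304 191   6   7  29] [ 582.3 -149.9   87. ]
```

View pics/crop.png

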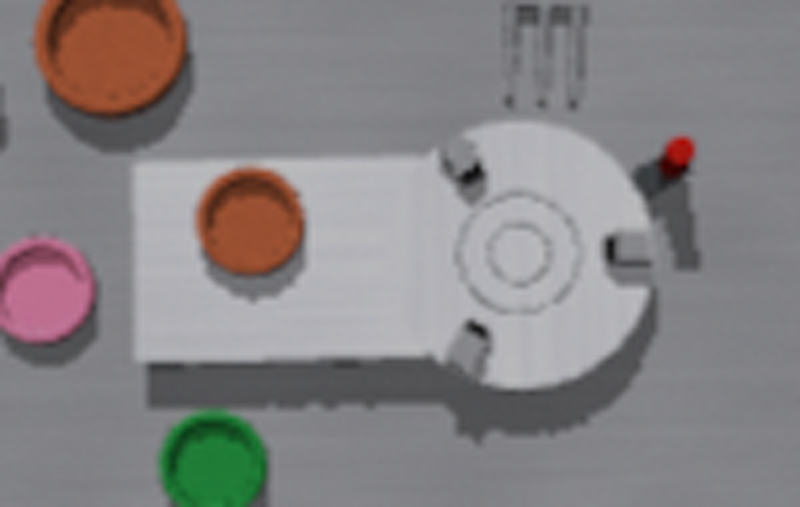

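The crop confirms the small terracotta saucer on the bed at crop (250,220). The chuck rings are centred at (519,253) and the knob top is at (681,151).

```bash
python3 - <<'E'
from h import *
from scipy.optimize import least_squares
d=pickle.load(open('top.pkl','rb'))
f=lambda a,b,z:onz(d,180+a/5.333-.5,165+b/5.333-.5,z)[:2].round(1)
print('rings',f(519,253,40),'knob',f(681,151,87),'saucer rim',f(250,221,62))
print('bed end corners',f(133,163,40),f(137,361,40),'neck',f(430,156,40),f(432,357,40))
W=np.load('cont.npy');C=f(519,253,40)
q=W[(W[:,1]<C[1]-5)];r=least_squares(lambda p:np.hypot(q[:,0]-p[0],q[:,1]-p[1])-p[2],[*C,100],loss='soft_l1',f_scale=2);print('circle',r.x)
up=W[(W[:,0]>C[0]+50)&(W[:,1]>C[1]+100)&(W[:,1]<C[1]+265)];lo=W[(W[:,0]<C[0]-50)&(W[:,1]>C[1]+100)&(W[:,1]<C[1]+265)]
for e in(up,lo): print(len(e),np.polyfit(e[:,1]-C[1],e[:,0]-C[0],1))
print(W[:,1].max())
E
```

```text
rings [521.2 -35.1] knob [ 586.5 -152.9] saucer rim [546.6 162. ]
bed end corners [595.7 250. ] [448.  247.7] neck [595.6  28.8] [445.8  31.1]
circle [520.36255611 -31.63992198  97.1837214 ]
28 [-1.21017421e-02  7.16589948e+01]
28 [ 2.61077206e-02 -7.73653654e+01]
248.46017795982786
```

>>> move_arm([
  {"az": 8.8},
  {"az": 8.8},
  {"az": 8.7},
  {},
])

```text
$.moves[0]: bad value
```

```bash
cat >> h.py <<'E'
def to(x,y,z):
    s=read_state();R=np.array(s['tcp_rot']);print('t',s['time_s'],'tcp',np.round(s['tcp_pos'],1),'delta tool cm',(R.T@(np.array([x,y,z])-s['tcp_pos'])/10).round(2),'F',np.round(s['wrist_force'],1),'w',round(s['gripper_width'],1),'yaw',np.degrees(np.arctan2(R[1,0],R[0,0])).round(2),'tilt',np.round(R[:2,2],4))
E
python3 -c "
from h import *
to(546.5,198,160)"
```

```text
t 0.1 tcp [ 288.2 -582.   226.7] delta tool cm [ 57.76 -58.43   6.76] F [-0.2 -1.   0.3] w 93.7 yaw 26.35 tilt [-0.0007  0.0014]
```

>>> move_arm([
  {"ax": 0, "ay": 0, "az": 8.8, "x": 0, "y": 0, "z": 0, "hand": 9.4},
  {"ax": 0, "ay": 0, "az": 8.8, "x": 0, "y": 0, "z": 0, "hand": 9.4},
  {"ax": 0, "ay": 0, "az": 8.7, "x": 0, "y": 0, "z": 0, "hand": 6},
  {"ax": 0, "ay": 0, "az": 0, "x": 0, "y": 0, "z": 0, "hand": 3},
])

```text
time_s: 0.6
tcp_pos: [288.5, -582.2, 227.0]
tcp_rot: [[1.0, 0.003, -0.001], [0.003, -1.0, 0.001], [-0.001, -0.001, -1.0]]
wrist_force: [0.3, -0.0, -0.5]
gripper_width: 77.4
grip_force: 0.0
```

```bash
python3 -c "
from h import *
to(546.5,198,160)"
```

```text
t 0.6 tcp [ 288.5 -582.2  227. ] delta tool cm [ 26.01 -77.95   6.73] F [ 0.3 -0.  -0.5] w 77.4 yaw 0.14 tilt [-0.0008  0.0006]
```

>>> move_arm([
  {"ax": 0, "ay": 0, "az": 0, "x": 3, "y": -4.5, "z": 0, "hand": 3},
  {"ax": 0, "ay": 0, "az": 0, "x": 3, "y": -4.5, "z": 0, "hand": 3},
  {"ax": 0, "ay": 0, "az": 0, "x": 3, "y": -4.5, "z": 0, "hand": 3},
  {"ax": 0, "ay": 0, "az": 0, "x": 3, "y": -4.5, "z": 0, "hand": 3},
  {"ax": 0, "ay": 0, "az": 0, "x": 3, "y": -4.5, "z": 0, "hand": 3},
  {"ax": 0, "ay": 0, "az": 0, "x": 3, "y": -4.5, "z": 0, "hand": 3},
  {"ax": 0, "ay": 0, "az": 0, "x": 3, "y": -4.5, "z": 0, "hand": 3},
  {"ax": 0, "ay": 0, "az": 0, "x": 3, "y": -4.5, "z": 0, "hand": 3},
])

```text
time_s: 1.6
tcp_pos: [529.0, -220.8, 227.5]
tcp_rot: [[1.0, 0.004, 0.0], [0.004, -1.0, -0.0], [0.0, 0.0, -1.0]]
wrist_force: [1.1, -0.8, 0.2]
gripper_width: 30.2
grip_force: 0.0
```

>>> move_arm([
  {"ax": 0, "ay": 0, "az": 0, "x": 0.25, "y": -5, "z": 0, "hand": 3},
  {"ax": 0, "ay": 0, "az": 0, "x": 0.25, "y": -5, "z": 0, "hand": 3},
  {"ax": 0, "ay": 0, "az": 0, "x": 0.25, "y": -5, "z": 0, "hand": 3},
  {"ax": 0, "ay": 0, "az": 0, "x": 0.25, "y": -5, "z": 0, "hand": 3},
  {"ax": 0, "ay": 0, "az": 0, "x": 0.25, "y": -5, "z": 0, "hand": 3},
  {"ax": 0, "ay": 0, "az": 0, "x": 0.25, "y": -5, "z": 0, "hand": 3},
  {"ax": 0, "ay": 0, "az": 0, "x": 0.25, "y": -5, "z": 0, "hand": 3},
  {"ax": 0, "ay": 0, "az": 0, "x": 0.25, "y": 0, "z": 0, "hand": 3},
])

```text
time_s: 2.6
tcp_pos: [547.3, 133.4, 227.2]
tcp_rot: [[1.0, 0.012, -0.001], [0.012, -1.0, 0.003], [-0.001, -0.003, -1.0]]
wrist_force: [-0.2, -0.9, 0.1]
gripper_width: 29.9
grip_force: 0.0
```

```bash
python3 - <<'E'
from h import *
to(546.5,198,160)
d=grab('wrist');im=d['pixels'];hsv=cv2.cvtColor(im,cv2.COLOR_RGB2HSV);P=rays(d)
m=((hsv[...,0]<14)&(hsv[...,1]>120)&(hsv[...,2]>40)).astype(np.uint8)
n,l,st,c=cv2.connectedComponentsWithStats(m)
for i in range(1,n):
    if st[i,4]>300:
        q=P[l==i];r=q[(q[:,2]>56)&(q[:,2]<70)][:,:2]
        print(c[i],st[i],len(r))
        if len(r)>50: print(cv2.minEnclosingCircle(r.astype(np.float32)),r.min(0),r.max(0))
cv2.imwrite('pics/w1.png',im[...,::-1])
E
```

```text
t 2.6 tcp [547.3 133.4 227.2] delta tool cm [ 0.01 -6.44  6.73] F [-0.2 -0.9  0.1] w 29.9 yaw 0.7 tilt [-0.0006  0.0027]
[140.58088523  48.53910432] [  88    0  103   99 7659] 0
[496.09433962 146.31027254] [479 137  33  21 477] 150
((589.71630859375, -148.75213623046875), 9.619332313537598) [ 580.32476972 -151.24575412] [ 599.10781391 -140.64671763]
[230.8601417  178.59249541] [ 196  144   70   70 3811] 1378
((549.3197021484375, 161.77105712890625), 39.604461669921875) [509.98293908 123.48770583] [588.77414302 200.55408308]
```

View pics/w1.png

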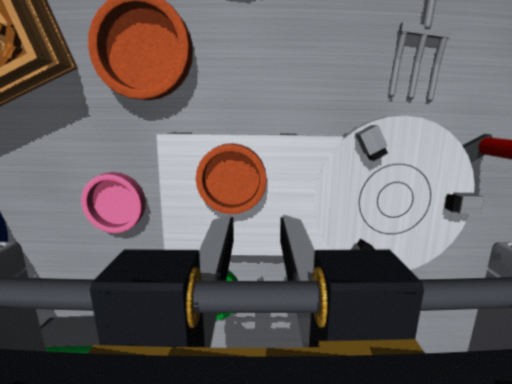

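Wrist view: the saucer is at (231,178), or about (548,162) in world, and the chuck centre is at (395,200). I'll descend over the saucer's trailing rim.

>>> move_arm([
  {"ax": 0, "ay": 0, "az": 0.7, "x": 0.1, "y": -3.2, "z": 0, "hand": 3},
  {"ax": 0, "ay": 0, "az": 0, "x": 0, "y": -3.2, "z": 0, "hand": 3},
  {"ax": 0, "ay": 0, "az": 0, "x": 0, "y": 0, "z": 5, "hand": 3},
  {"ax": 0, "ay": 0, "az": 0, "x": 0, "y": 0, "z": 5, "hand": 3},
  {"ax": 0, "ay": 0, "az": 0, "x": 0, "y": 0, "z": 2.5, "hand": 3},
  {"ax": 0, "ay": 0, "az": 0, "x": 0, "y": 0, "z": 0, "hand": 3},
  {"ax": 0, "ay": 0, "az": 0, "x": 0, "y": 0, "z": 0, "hand": 3},
])

```text
time_s: 3.52
tcp_pos: [550.4, 190.8, 103.6]
tcp_rot: [[1.0, -0.012, 0.002], [-0.012, -1.0, 0.0], [0.002, -0.0, -1.0]]
wrist_force: [0.0, 0.2, 0.8]
gripper_width: 30.2
grip_force: 0.0
```

```bash
python3 - <<'E'
from h import *
d=pickle.load(open('wrist.pkl','rb'))
print('chuck from wrist',onz(d,395,200,40),onz(d,396,199,40))
to(548,198,72)
d=grab('wrist');cv2.imwrite('pics/w2.png',d['pixels'][...,::-1])
E
```

```text
chuck from wrist [522.10738602 -36.06413685  40.        ] [523.38386968 -37.15105258  40.        ]
t 3.525 tcp [550.4 190.8 103.6] delta tool cm [-0.25 -0.72  3.16] F [0.  0.2 0.8] w 30.2 yaw -0.7 tilt [0.0017 0.0001]
```

View pics/w2.png

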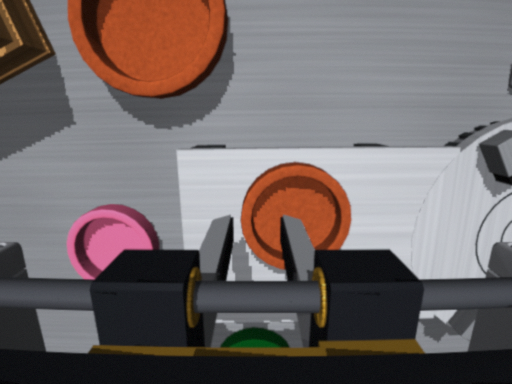

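The fingers (tips at about (230,220) and (290,220)) straddle the left rim of the saucer. I'll correct the small offset, go down and grip.

>>> move_arm([
  {"ax": 0, "ay": 0, "az": -0.7, "x": -0.25, "y": -0.7, "z": 0, "hand": 3},
  {"ax": 0, "ay": 0, "az": 0, "x": 0, "y": 0, "z": 1.6, "hand": 3},
  {"ax": 0, "ay": 0, "az": 0, "x": 0, "y": 0, "z": 1.5, "hand": 3},
  {"ax": 0, "ay": 0, "az": 0, "x": 0, "y": 0, "z": 0, "hand": 3},
  {"ax": 0, "ay": 0, "az": 0, "x": 0, "y": 0, "z": 0, "hand": 1.2},
  {"ax": 0, "ay": 0, "az": 0, "x": 0, "y": 0, "z": 0, "hand": 0.5},
  {"ax": 0, "ay": 0, "az": 0, "x": 0, "y": 0, "z": 0, "hand": 0.5},
  {"ax": 0, "ay": 0, "az": 0, "x": 0, "y": 0, "z": 0, "hand": 0.5},
], squeeze=15)

```text
time_s: 4.58
tcp_pos: [546.8, 198.5, 71.4]
tcp_rot: [[1.0, 0.001, -0.0], [0.001, -1.0, -0.0], [-0.0, 0.0, -1.0]]
wrist_force: [0.4, -0.4, -1.1]
gripper_width: 9.1
grip_force: 15.3
```

```bash
python3 - <<'E'
from h import *
to(521.5,0,72)
E
```

```text
t 4.575 tcp [546.8 198.5  71.4] delta tool cm [-2.54 19.85 -0.05] F [ 0.4 -0.4 -1.1] w 9.1 yaw 0.04 tilt [-0.0001 -0.0002]
```

>>> move_arm([
  {"ax": 0, "ay": 0, "az": 0, "x": -0.5, "y": 1, "z": 0, "hand": 0.5},
  {"ax": 0, "ay": 0, "az": 0, "x": -0.7, "y": 1.5, "z": 0, "hand": 0.5},
  {"ax": 0, "ay": 0, "az": 0, "x": -0.7, "y": 1.5, "z": 0, "hand": 0.5},
  {"ax": 0, "ay": 0, "az": 0, "x": -0.7, "y": 1.5, "z": 0, "hand": 0.5},
  {"ax": 0, "ay": 0, "az": 0, "x": 0, "y": 1.5, "z": 0, "hand": 0.5},
  {"ax": 0, "ay": 0, "az": 0, "x": 0, "y": 1.5, "z": 0, "hand": 0.5},
  {"ax": 0, "ay": 0, "az": 0, "x": 0, "y": 0.5, "z": 0, "hand": 0.5},
  {"ax": 0, "ay": 0, "az": 0, "x": 0, "y": 0, "z": 0, "hand": 0.5},
])

```text
time_s: 5.58
tcp_pos: [521.2, 108.0, 71.5]
tcp_rot: [[1.0, -0.0, 0.0], [-0.0, -1.0, -0.0], [0.0, 0.0, -1.0]]
wrist_force: [-0.4, -0.8, -2.0]
gripper_width: 9.2
grip_force: 15.4
```

```bash
python3 - <<'E'
from h import *
to(521.5,0,72)
d=grab('top');im=d['pixels'];hsv=cv2.cvtColor(im,cv2.COLOR_RGB2HSV);P=rays(d)
d=grab('wrist');cv2.imwrite('pics/w3.png',d['pixels'][...,::-1])
E
```

```text
t 5.575 tcp [521.2 108.   71.5] delta tool cm [ 0.04 10.8  -0.05] F [-0.4 -0.8 -2. ] w 9.2 yaw -0.01 tilt [ 0.0001 -0.0003]
```

View pics/w3.png

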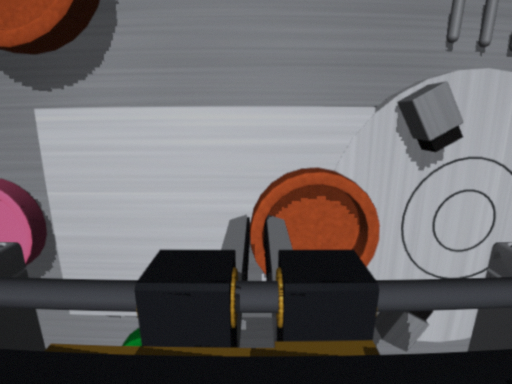

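The saucer is held at its left rim and follows, centred at about (315,233). The chuck rings are centred at (464,221).

```bash
python3 - <<'E'
from h import *
d=pickle.load(open('wrist.pkl','rb'));im=d['pixels'];hsv=cv2.cvtColor(im,cv2.COLOR_RGB2HSV)
print('chuck',onz(d,464,221,40))
m=((hsv[...,0]<14)&(hsv[...,1]>120)&(hsv[...,2]>40)).astype(np.uint8);m[:,:240]=0
c=max(cv2.findContours(m,0,2)[0],key=len)[:,0]
W=np.array([onz(d,*p,62)[:2] for p in c if p[1]<245])
from scipy.optimize import least_squares
r=least_squares(lambda p:np.hypot(W[:,0]-p[0],W[:,1]-p[1])-40,[521,72],loss='soft_l1',f_scale=1);print(r.x)
E
```

```text
chuck [522.48827349 -35.76792452  40.        ]
[521.32336403  72.69619137]
```

>>> move_arm([
  {"ax": 0, "ay": 0, "az": 0, "x": 0.05, "y": 1, "z": 0, "hand": 0.5},
  {"ax": 0, "ay": 0, "az": 0, "x": 0, "y": 1.5, "z": 0, "hand": 0.5},
  {"ax": 0, "ay": 0, "az": 0, "x": 0, "y": 2, "z": 0, "hand": 0.5},
  {"ax": 0, "ay": 0, "az": 0, "x": 0, "y": 2, "z": 0, "hand": 0.5},
  {"ax": 0, "ay": 0, "az": 0, "x": 0, "y": 2, "z": 0, "hand": 0.5},
  {"ax": 0, "ay": 0, "az": 0, "x": 0, "y": 1.5, "z": 0, "hand": 0.5},
  {"ax": 0, "ay": 0, "az": 0, "x": 0, "y": 0.85, "z": 0, "hand": 0.5},
  {"ax": 0, "ay": 0, "az": 0, "x": 0, "y": 0, "z": 0, "hand": 0.5},
])

```text
time_s: 6.68
tcp_pos: [521.5, -0.7, 71.5]
tcp_rot: [[1.0, -0.001, -0.0], [-0.001, -1.0, -0.0], [-0.0, 0.0, -1.0]]
wrist_force: [-0.4, 0.2, -2.0]
gripper_width: 9.4
grip_force: 15.4
```

>>> move_arm([
  {"ax": 0, "ay": 0, "az": 0, "x": 0, "y": 0, "z": 0, "hand": 0.5},
  {"ax": 0, "ay": 0, "az": 0, "x": 0, "y": 0, "z": 0, "hand": 2.6},
  {"ax": 0, "ay": 0, "az": 0, "x": 0, "y": 0, "z": 0, "hand": 2.6},
  {"ax": 0, "ay": 0, "az": 0, "x": 0, "y": 0, "z": 0, "hand": 2.6},
  {"ax": 0, "ay": 0, "az": 0, "x": 0, "y": 0, "z": 0, "hand": 2.6},
  {"ax": 0, "ay": 0, "az": 0, "x": 0, "y": 0, "z": -3, "hand": 2.6},
  {"ax": 0, "ay": 0, "az": 0, "x": 0, "y": 0, "z": -5, "hand": 2.6},
  {"ax": 0, "ay": 0, "az": 0, "x": 0, "y": 0, "z": -5, "hand": 6},
])

```text
time_s: 7.68
tcp_pos: [521.2, 0.2, 202.8]
tcp_rot: [[1.0, 0.001, -0.001], [0.001, -1.0, -0.0], [-0.001, 0.0, -1.0]]
wrist_force: [1.0, 0.9, 0.8]
gripper_width: 32.5
grip_force: 0.0
```

```bash
python3 - <<'E'
from h import *
from scipy.optimize import least_squares
to(586,-153,200)
d=grab('wrist');im=d['pixels'];hsv=cv2.cvtColor(im,cv2.COLOR_RGB2HSV);P=rays(d)
cv2.imwrite('pics/w4.png',im[...,::-1])
q=(hsv[...,0]<14)&(hsv[...,1]>120)&(hsv[...,2]>40)&(np.hypot(P[...,0]-521,P[...,1]+36)<60)
c=max(cv2.findContours(q.astype(np.uint8),0,2)[0],key=len)[:,0]
W=np.array([onz(d,*p,62)[:2] for p in c])
r=least_squares(lambda p:np.hypot(W[:,0]-p[0],W[:,1]-p[1])-40,[521,-36],loss='soft_l1',f_scale=1);print('saucer',r.x)
k=((hsv[...,0]<6)|(hsv[...,0]>174))&(hsv[...,1]>150)&(P[...,2]>81)&(P[...,2]<93)
print('knob',k.sum(),P[k].mean(0) if k.any() else '')
E
```

```text
t 7.675 tcp [5.212e+02 2.000e-01 2.028e+02] delta tool cm [ 6.47 15.32  0.27] F [1.  0.9 0.8] w 32.5 yaw 0.04 tilt [-0.0007 -0.0001]
saucer [522.78472654 -34.71044279]
knob 454 [ 589.26028208 -151.18765608   86.44594225]
```

View pics/w4.png

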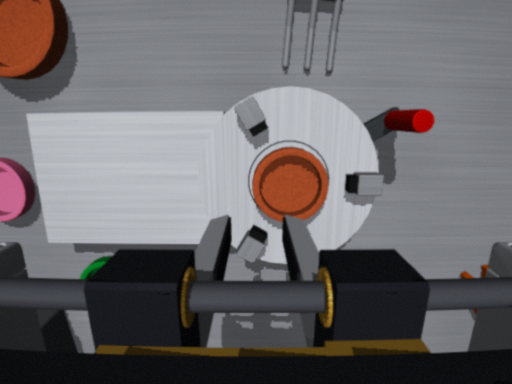

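Step 1 looks done: the saucer is at (290,184), about 2 mm from the chuck axis, with three open jaws around it. The knob top is at (422,121), or about (588,-152). Next I move above the knob and turn the hand.

>>> move_arm([
  {"ax": 0, "ay": 0, "az": 0, "x": 2.2, "y": 5.1, "z": 0, "hand": 6},
  {"ax": 0, "ay": 0, "az": 0, "x": 2.2, "y": 5.1, "z": 0, "hand": 6},
  {"ax": 0, "ay": 0, "az": 0, "x": 2.3, "y": 5, "z": 0, "hand": 6},
  {"ax": 0, "ay": 0, "az": -10, "x": 0, "y": 0, "z": 0, "hand": 6},
  {"ax": 0, "ay": 0, "az": -10, "x": 0, "y": 0, "z": 0, "hand": 6},
  {"ax": 0, "ay": 0, "az": -10, "x": 0, "y": 0, "z": 0, "hand": 6},
  {"ax": 0, "ay": 0, "az": -10, "x": 0, "y": 0, "z": 0, "hand": 6},
  {"ax": 0, "ay": 0, "az": -10, "x": 0, "y": 0, "z": 0, "hand": 6},
])

```text
time_s: 8.72
tcp_pos: [588.4, -151.7, 201.2]
tcp_rot: [[0.638, 0.77, -0.0], [0.77, -0.638, 0.0], [-0.0, -0.0, -1.0]]
wrist_force: [-0.7, -0.0, -0.1]
gripper_width: 59.7
grip_force: 0.0
```

>>> move_arm([
  {"ax": 0, "ay": 0, "az": -10, "x": 0, "y": 0, "z": 0, "hand": 6},
  {"ax": 0, "ay": 0, "az": -10, "x": 0, "y": 0, "z": 0, "hand": 6},
  {"ax": 0, "ay": 0, "az": -10, "x": 0, "y": 0, "z": 0, "hand": 6},
  {"ax": 0, "ay": 0, "az": -10, "x": 0, "y": 0, "z": 0, "hand": 6},
  {"ax": 0, "ay": 0, "az": -10, "x": 0, "y": 0, "z": 0, "hand": 6},
  {"ax": 0, "ay": 0, "az": -10, "x": 0, "y": 0, "z": 0, "hand": 6},
  {"ax": 0, "ay": 0, "az": -10, "x": 0, "y": 0, "z": 0, "hand": 6},
  {"ax": 0, "ay": 0, "az": 0, "x": 0, "y": 0, "z": 0, "hand": 6},
])

```text
time_s: 9.72
tcp_pos: [588.4, -151.9, 201.1]
tcp_rot: [[-0.499, 0.867, -0.0], [0.867, 0.499, 0.001], [0.001, 0.0, -1.0]]
wrist_force: [0.1, -0.3, -0.6]
gripper_width: 59.9
grip_force: 0.0
```

```bash
python3 - <<'E'
from h import *
to(588,-152,72)
print(read_state()['joint_pos'].round(0))
d=grab('wrist');im=d['pixels'];hsv=cv2.cvtColor(im,cv2.COLOR_RGB2HSV);P=rays(d)
k=((hsv[...,0]<6)|(hsv[...,0]>174))&(hsv[...,1]>150)&(P[...,2]>81)&(P[...,2]<93)
print('knob',k.sum(),P[k].mean(0) if k.any() else '')
E
```

```text
t 9.725 tcp [ 588.4 -151.9  201.1] delta tool cm [-0.   -0.04 12.91] F [ 0.1 -0.3 -0.6] w 59.9 yaw 119.92 tilt [-0.0004  0.0007]
[ 30.  37. -29.  95.  21.  54.  23.]
knob 390 [ 588.62156979 -151.7967035    86.62957682]
```

>>> move_arm([
  {"ax": 0, "ay": 0, "az": 0, "x": 0, "y": 0, "z": 5, "hand": 6},
  {"ax": 0, "ay": 0, "az": 0, "x": 0, "y": 0, "z": 5, "hand": 6},
  {"ax": 0, "ay": 0, "az": 0, "x": 0, "y": 0, "z": 2.6, "hand": 6},
  {"ax": 0, "ay": 0, "az": 0, "x": 0, "y": 0, "z": 0, "hand": 4},
  {"ax": 0, "ay": 0, "az": 0, "x": 0, "y": 0, "z": 0, "hand": 2},
  {"ax": 0, "ay": 0, "az": 0, "x": 0, "y": 0, "z": 0, "hand": 1.8},
  {"ax": 0, "ay": 0, "az": 0, "x": 0, "y": 0, "z": 0, "hand": 1.8},
  {"ax": 0, "ay": 0, "az": 0, "x": 0, "y": 0, "z": 0, "hand": 1.8},
], squeeze=25)

```text
time_s: 10.78
tcp_pos: [589.0, -152.2, 76.5]
tcp_rot: [[-0.5, 0.866, 0.001], [0.866, 0.5, -0.001], [-0.001, 0.0, -1.0]]
wrist_force: [-2.0, 0.2, 6.7]
gripper_width: 21.6
grip_force: 25.0
```

```bash
python3 - <<'E'
from h import *
C=np.array([521.5,-36])
s=read_state();to(588,-152,72);v=s['tcp_pos'][:2]-C;print('r',np.hypot(*v),'phi',np.degrees(np.arctan2(v[1],v[0])),s['grip_force'])
# chord for step of 5deg, tool turns +5 az per row
for st in(4,5): print(st,'y',-2*13.5*np.sin(np.radians(st/2)),'x',13.5*(1-np.cos(np.radians(st))))
E
```

```text
t 10.775 tcp [ 589.  -152.2   76.5] delta tool cm [ 0.06 -0.08  0.45] F [-2.   0.2  6.7] w 21.6 yaw 120.02 tilt [ 0.001  -0.0009]
r 134.34587730486317 phi -59.85340864529323 25.00104993581772
4 y -0.9422864109675262 x 0.03288532149237333
5 y -1.177723458864072 x 0.05137157576143514
```

>>> move_arm([
  {"ax": 0, "ay": 0, "az": 4, "x": 0.03, "y": -0.94, "z": 0, "hand": 1.8},
  {"ax": 0, "ay": 0, "az": 4, "x": 0.03, "y": -0.94, "z": 0, "hand": 1.8},
  {"ax": 0, "ay": 0, "az": 4, "x": 0.03, "y": -0.94, "z": 0, "hand": 1.8},
  {"ax": 0, "ay": 0, "az": 4, "x": 0.03, "y": -0.94, "z": 0, "hand": 1.8},
  {"ax": 0, "ay": 0, "az": 4, "x": 0.03, "y": -0.94, "z": 0, "hand": 1.8},
  {"ax": 0, "ay": 0, "az": 4, "x": 0.03, "y": -0.94, "z": 0, "hand": 1.8},
  {"ax": 0, "ay": 0, "az": 0, "x": 0, "y": 0, "z": 0, "hand": 1.8},
])

```text
time_s: 11.65
tcp_pos: [538.1, -168.6, 76.5]
tcp_rot: [[-0.106, 0.994, 0.006], [0.994, 0.106, 0.0], [-0.0, 0.006, -1.0]]
wrist_force: [3.5, 1.0, 1.9]
gripper_width: 21.4
grip_force: 25.0
```

```bash
cat >> h.py <<'E'
def arc():
    C=np.array([521.5,-36])
    s=read_state();v=s['tcp_pos'][:2]-C;phi=np.degrees(np.arctan2(v[1],v[0]));R=s['tcp_rot'];yaw=np.degrees(np.arctan2(R[1,0],R[0,0]))
    print('t',s['time_s'],'r',np.hypot(*v),'phi',phi,'sleeve~',np.radians(-54-phi),'yaw-180-phi',yaw-180-phi,'F tool',(R.T@s['wrist_force']).round(1),'z',s['tcp_pos'][2],'w',s['gripper_width'],'grip',s['grip_force'])
E
python3 -c "
from h import *
arc()"
```

```text
t 11.65 r 133.628248901488 phi -82.86714971391073 sleeve~ 0.5038268081738815 yaw-180-phi -1.0628937747268736 F tool [ 0.6  3.6 -1.9] z 76.51930801605349 w 21.367943925804454 grip 25.020848214626312
```

>>> move_arm([
  {"ax": 0, "ay": 0, "az": 4, "x": 0.02, "y": -0.94, "z": 0, "hand": 1.8},
  {"ax": 0, "ay": 0, "az": 4, "x": 0.03, "y": -0.94, "z": 0, "hand": 1.8},
  {"ax": 0, "ay": 0, "az": 4, "x": 0.02, "y": -0.94, "z": 0, "hand": 1.8},
  {"ax": 0, "ay": 0, "az": 4, "x": 0.03, "y": -0.94, "z": 0, "hand": 1.8},
  {"ax": 0, "ay": 0, "az": 4, "x": 0.02, "y": -0.94, "z": 0, "hand": 1.8},
  {"ax": 0, "ay": 0, "az": 4, "x": 0.03, "y": -0.94, "z": 0, "hand": 1.8},
  {"ax": 0, "ay": 0, "az": 0, "x": 0, "y": 0, "z": 0, "hand": 1.8},
])

```text
time_s: 12.52
tcp_pos: [482.5, -163.4, 76.5]
tcp_rot: [[0.307, 0.952, 0.006], [0.952, -0.307, -0.0], [0.002, 0.006, -1.0]]
wrist_force: [4.0, 1.7, 3.8]
gripper_width: 21.5
grip_force: 25.0
```

```bash
python3 -c "
from h import *
arc()"
```

```text
t 12.525 r 133.2842687694222 phi -107.01675238221668 sleeve~ 0.9253168877842283 yaw-180-phi -0.8894187879425317 F tool [ 2.9  3.3 -3.8] z 76.48843358096131 w 21.46648544801428 grip 25.021182596683502
```

Now 14° more, in smaller steps.

>>> move_arm([
  {"ax": 0, "ay": 0, "az": 3, "x": 0.02, "y": -0.71, "z": 0, "hand": 1.8},
  {"ax": 0, "ay": 0, "az": 3, "x": 0.02, "y": -0.71, "z": 0, "hand": 1.8},
  {"ax": 0, "ay": 0, "az": 3, "x": 0.02, "y": -0.71, "z": 0, "hand": 1.8},
  {"ax": 0, "ay": 0, "az": 3, "x": 0.02, "y": -0.71, "z": 0, "hand": 1.8},
  {"ax": 0, "ay": 0, "az": 2, "x": 0.01, "y": -0.47, "z": 0, "hand": 1.8},
  {"ax": 0, "ay": 0, "az": 0, "x": 0, "y": 0, "z": 0, "hand": 1.8},
  {"ax": 0, "ay": 0, "az": 0, "x": 0, "y": 0, "z": 0, "hand": 1.8},
])

```text
time_s: 13.4
tcp_pos: [454.5, -151.0, 76.5]
tcp_rot: [[0.528, 0.849, 0.009], [0.849, -0.528, -0.002], [0.003, 0.009, -1.0]]
wrist_force: [7.4, -1.5, 1.4]
gripper_width: 21.9
grip_force: 25.0
```

```bash
python3 -c "
from h import *
arc()"
```

```text
t 13.4 r 133.0605761707079 phi -120.2239290253785 sleeve~ 1.1558256050998943 yaw-180-phi -1.6734059401330654 F tool [ 2.7  7.1 -1.3] z 76.47785947155235 w 21.853064602187967 grip 25.035313367843628
```

>>> move_arm([
  {"ax": 0, "ay": 0, "az": 2, "x": 0.01, "y": -0.5, "z": 0, "hand": 1.8},
  {"ax": 0, "ay": 0, "az": 2, "x": 0.01, "y": -0.5, "z": 0, "hand": 1.8},
  {"ax": 0, "ay": 0, "az": 0, "x": 0, "y": 0, "z": 0, "hand": 1.8},
  {"ax": 0, "ay": 0, "az": 0, "x": 0, "y": 0, "z": 0, "hand": 1.8},
])

```text
time_s: 13.9
tcp_pos: [446.7, -146.0, 76.5]
tcp_rot: [[0.587, 0.81, 0.01], [0.81, -0.587, -0.003], [0.004, 0.01, -1.0]]
wrist_force: [8.4, -3.9, -0.8]
gripper_width: 21.6
grip_force: 25.0
```

```bash
python3 -c "
from h import *
arc()"
```

```text
t 13.9 r 133.000835656637 phi -124.214488184884 sleeve~ 1.225474001428883 yaw-180-phi -1.7030564711941167 F tool [1.8 9.1 0.8] z 76.48347392172822 w 21.579454084029194 grip 25.042530298233032
```

>>> move_arm([
  {"ax": 0, "ay": 0, "az": 0, "x": 0, "y": 0, "z": 0, "hand": 5},
  {"ax": 0, "ay": 0, "az": 0, "x": 0, "y": 0, "z": 0, "hand": 5},
  {"ax": 0, "ay": 0, "az": 0, "x": 0, "y": 0, "z": 0, "hand": 5},
  {"ax": 0, "ay": 0, "az": 0, "x": 0, "y": 0, "z": -5, "hand": 5},
  {"ax": 0, "ay": 0, "az": 0, "x": 0, "y": 0, "z": -5, "hand": 5},
  {"ax": 0, "ay": 0, "az": 0, "x": 0, "y": 0, "z": -5, "hand": 5},
  {"ax": 0, "ay": 0, "az": 0, "x": 0, "y": 0, "z": 0, "hand": 5},
  {"ax": 0, "ay": 0, "az": 0, "x": 0, "y": 0, "z": 0, "hand": 5},
])

```text
time_s: 14.9
tcp_pos: [440.5, -144.2, 224.9]
tcp_rot: [[0.587, 0.809, -0.002], [0.809, -0.587, 0.0], [-0.001, -0.001, -1.0]]
wrist_force: [-0.3, -0.6, -0.6]
gripper_width: 49.7
grip_force: 0.0
```

```bash
python3 - <<'E'
from h import *
from scipy.optimize import least_squares
arc()
d=grab('wrist');im=d['pixels'];hsv=cv2.cvtColor(im,cv2.COLOR_RGB2HSV);P=rays(d)
cv2.imwrite('pics/w5.png',im[...,::-1])
k=((hsv[...,0]<6)|(hsv[...,0]>174))&(hsv[...,1]>150)&(P[...,2]>81)&(P[...,2]<93)
if k.any():
    v=P[k].mean(0);print('knob',v,np.radians(-54-np.degrees(np.arctan2(v[1]+36,v[0]-521.5))))
q=(hsv[...,0]<14)&(hsv[...,1]>120)&(hsv[...,2]>40)&(np.hypot(P[...,0]-521,P[...,1]+36)<60)
if q.sum()>50:
    c=max(cv2.findContours(q.astype(np.uint8),0,2)[0],key=len)[:,0]
    W=np.array([onz(d,*p,62)[:2] for p in c])
    r=least_squares(lambda p:np.hypot(W[:,0]-p[0],W[:,1]-p[1])-40,[521,-36],loss='soft_l1',f_scale=1);print('saucer',r.x)
E
```

```text
t 14.9 r 135.17712427133426 phi -126.83241167701283 sleeve~ 1.2711653859318388 yaw-180-phi 0.8695606033627996 F tool [-0.7  0.1  0.6] z 224.90132810555795 w 49.657199253849775 grip 0.0
knob [ 447.23616302 -146.04575915   86.61216258] 1.2219617478271814
saucer [521.63894187 -35.883749  ]
```

View pics/w5.png

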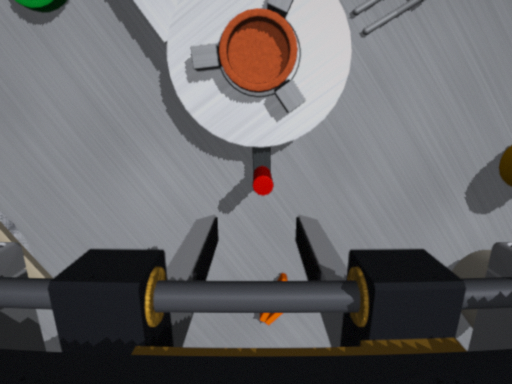

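The saucer at (258,50) is gripped centrally by all three jaws. The knob at (263,181) puts the sleeve at about 1.22, and the hand is clear.

```bash
python3 -c "
from h import *
print(hand_in())"
```

```text
the job is handed in; nothing more can be done
None
```

The job is handed in: I slid the terracotta saucer into the chuck and turned the sleeve to about 1.22 rad by camera estimate; all three jaws appear closed on the saucer, its centre measures within about 1 mm of the chuck axis, and the arm is clear. No verdict came back.

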